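# Put the model tower away in the turning-cap parts caddy

## Robot

A 6-joint arm with a two-finger parallel gripper is mounted at the origin on the work surface. World frame = base frame: x ahead of the robot, y to its left, z up, the work surface at z = 0. Lengths are in m, angles in rad, forces in N, time in s.
With the tool pointing down it reaches from about 0.375 to 0.975 m from the base axis. Payload 3.8 kg.
Tool frame: the origin (TCP) lies midway between the tips of the shut fingers; the grasp point (between the pads) lies 19 mm behind it; z points along the fingers, y is the line along which they close (so a half turn about z gives the same grasp; the last joint's range is limited). The gripper opens to 85 mm and grips with 20 to 120 N. Pads are 22 mm wide; open, the fingers measure 114 mm over their backs; the gripper's body (76 mm by 85 mm) begins 54 mm behind the grasp point. The pads swing forward as they close: fully open they stand 13 mm farther back than shut.
Start: joints at [1.096, 0.264, 1.604, -0, 1.274, -0.037], TCP at [0.286, 0.611, 0.231] pointing down, gripper open.
Joint ranges: [-2.63, 2.63], [-0.94, 2.18], [0.31, 2.57], [-1.31, 4.45], [0, 2.66], [-2.55, 2.55]. Speed limits (rad/s): [2.57, 2.57, 3.14, 3.14, 3.14, 3.14].

## Interface

Orientations are given as a rotation vector (axis times angle).
In Python, from workcell import status, read_camera, workorder, masks_of gives the robot as it stands.
- The arm moves only by the tool drive_tool, never from a script. Its argument "rows" is a list of rows, each a list of 7 numbers: the turn, a rotation vector about the tool's x, y, z in degrees, then the shift along the tool's x, y, z in m, then the opening, from 0 (shut) to 1 (fully open). In form: [[ax, ay, az, tx, ty, tz, claw], ...]. A call has 1 to 8 rows; each row shifts and turns the commanded pose from where the row before left it, along the tool's axes as they then stand; what a row does not reach is not made up. A row lasts 1/12 s, in which the tool goes at most 41.7 mm and 7.16 degrees, less where a joint would pass 70% of its speed; a pose out of reach is approached as far as the arm can. A call is refused whole if a number of a shift passes 0.0417 or a number of a turn 7.16, either way. A call with a gripper value outside its range is refused whole. The fingers move at their own pace and stop on an object; "force" is the grip in N (left out, the last holds). Time passes only in rows, so rows that do not move let the fingers close. It gives the time, the measured TCP pose, the force, the opening and the grip force at its end, in the units of the state.
- status.read_state(): the state, without advancing time (a new reading comes with each control period).
- read_camera(name): name is "scene" or "top"; returns a dict with "color" (480x640x3 uint8, red, green, blue), "intrinsics" (3x3 intrinsics, pixels), "D" ([k1, k2, p1, p2, k3] as OpenCV has them; the pictures are not rectified), "world_from_camera" (4x4, takes a point from camera to world coordinates). Camera axes: x right, y up, looking along -z (the intrinsics and any distortion apply to the point x, -y, -z); pixel columns grow to the right and rows downward; lengths in m; the calibration is good to about 2 mm. A picture is of the moment at which its call begins. There is no depth.
- workorder.finish_job(): hands the job in; it is judged then, once.
Trained networks look in a picture, given as the dict that the camera call returned (one of the last four; its "shot" number tells which), for a name from the list of things; names that differ only in an ending like _2 or _b are one class to them, and where a whole thing is asked for, a point or a joint stands for the part that bears it (a point fixed in the world has none). Each returns a list of dicts, best first, with "score" (0 to 1); they miss things now and then, are a little off and sometimes report something else, mostly with a low value. They report only what shows in the picture. A call takes as long as a camera call. They do not tell look-alikes from the thing itself.
- masks_of(picture, name): "mask" (480x640 bool, what is visible of it) and "bbox" ([left, top, right, bottom] in pixels, round what is visible of it).
The state is a dict: "time": time; "q": joint angles; "joint_vel": joint speeds; "joint_torque": joint torques, N m; "tool_pos": TCP position; "tcp_rot": TCP orientation; "wrist_force": force on the tool from outside, world axes, zero at the start; "torque": the same for the moment, N m; "width": opening from 0.0 (shut) to 1.0 (fully open); "grip_force": force on a finger pad.
Only numpy, scipy, OpenCV 4.12 (cv2) and the standard library are available. Lean on these libraries where they do the work, as an engineer would, in place of code of your own. Each camera call takes 0.05 s, during which the arm holds its last target. There are 200 camera calls.

## Task

Put the white square model tower away in the wide, low parts caddy. First turn the caddy's cap by its grip bar so that the opening stands squarely over the empty compartment, the one marked by the lug on the side of the drum. Then stand the tower upright on the floor of that compartment, through the opening, leave the cap squarely there, and let go.

Things in the scene. Friction and masses are not known exactly. Their poses are not given: they have to be found in the camera images.
- cap (a joint): Angle of the caddy's cap, rad. 0: opening centred over the empty compartment at the lug; positive: turned counterclockwise (from above) from there. Starts at 0.8 to 1.4, range -0.6 to 1.7, no detent or stop at 0, takes 0.05 N m, stays where left. Caddy: fixed low white drum 186 mm across, flat grey cap 188 mm across, its top face 41 mm above the table.
- cap_grip (a point): On the cap's vertical axis, in its grip bar, 61 mm above the table, 20 mm above the cap's top face; turns with the cap. The bar: 50 mm long, 14 mm thick, 41 to 71 mm above the table, white line at the end nearer the opening. x runs along the bar towards the middle of the cap's one opening, a sector 34 to 86 mm from the axis and 76 degrees wide; z up.
- pocket (a point): Floor of the empty compartment, 4 mm above the table, 59 mm from the cap's axis; fixed. x points outward from the axis, z up. The drum has four quarter-circle compartments with thin walls between; the other three are full. Straight outward along x a white lug (18 mm wide, 36 mm high) stands 14 mm out of the drum's side.
- tower: White square prism 26 x 26 x 80 mm, flat top, small dark windows, 28 to 56 g, loose, upright on the table. Origin: centre of its underside, z up, x and y square to its sides. Standing in the compartment its top is 84 mm above the table. Not to be confused with the round tower with a pointed top or the low gabled house.
There are look-alikes about, which are no part of the job. Leave any green or purple look-alike of the tower alone.

How it is judged:
On the way, in this order (a step that is already met when the one before it is completed fails the run):
1. the cap is turned so that its opening stands over the empty compartment (within 12 degrees) (value of joint cap between -0.21 and 0.21 rad), for 0.2 s.
2. the tower stands upright on the floor of the empty compartment (x of tower in the frame of pocket between -0.022 and 0.022 m and y of tower in the frame of pocket between -0.026 and 0.026 m and z of tower in the frame of pocket between -0.004 and 0.006 m and angle between tower's own z axis and vertical below 0.15 rad), for 0.2 s.
At the end, for the whole second after the job is handed in: The cap is within 12 degrees of centred over the empty compartment; the tower stands upright (within 0.15 rad) on its floor (-4 to 6 mm), within 22 mm outward and 26 mm across of its centre; tower and cap are at rest (all of step 1 and all of step 2 and linear speed of tower below 0.02 m/s and velocity of joint cap between -0.05 and 0.05 rad/s); the robot touches nothing.
It also fails if it takes over 54 s, if anything falls off the work surface, if the arm or the gripper's body presses on something with over 40 N, if the wrist force passes 120 N, or if a joint passes its speed limit or range.

## Working session

There is one attempt and no reset: what is moved stays moved. The work goes in short steps, Python scripts to look and compute and a tool call to move; the robot and the scene stay as the last step left them, time stands still between calls to the robot, and variables do not carry over. Pictures are saved under pics/ and viewed, at most 10 in all, crops included, and the job is handed in when it is done.

Besides the shell and the picture viewer there is one more tool, called after "Call:" as name(argument=value, ...) on one line, values as JSON. drive_tool: Moves the arm, as the interface text tells. Its arguments: {"type":"object","properties":{"rows":{"type":"array"},"force":{"type":"number"}},"required":["rows"]}

```bash
mkdir -p pics; ls; cat > h.py <<'E'
import numpy as np, cv2
from workcell import status, read_camera, workorder, masks_of
def ray(p,uv):
    uv=np.array(uv,float).reshape(-1,1,2)
    n=cv2.undistortPoints(uv,np.array(p["intrinsics"],float),np.array(p["D"],float))[:,0]
    T=np.array(p["world_from_camera"]); d=np.c_[n[:,0],-n[:,1],-np.ones(len(n))]@T[:3,:3].T
    return T[:3,3],d
def at_z(p,uv,z):
    o,d=ray(p,uv); return o+d*((z-o[2])/d[:,2:3])
def proj(p,X):
    T=np.linalg.inv(np.array(p["world_from_camera"])); c=np.atleast_2d(X)@T[:3,:3].T+T[:3,3]
    c=c*[1,-1,-1]
    return cv2.projectPoints(c,np.zeros(3),np.zeros(3),np.array(p["intrinsics"],float),np.array(p["D"],float))[0][:,0]
def tri(p1,uv1,p2,uv2):
    o1,d1=ray(p1,uv1);o2,d2=ray(p2,uv2);d1=d1[0]/np.linalg.norm(d1);d2=d2[0]/np.linalg.norm(d2)
    s=np.linalg.lstsq(np.c_[d1,-d2],o2-o1,rcond=None)[0]
    a=o1+s[0]*d1;b=o2+s[1]*d2
    return (a+b)/2,np.linalg.norm(a-b)
def save(p,n): cv2.imwrite("pics/"+n,p["color"][:,:,::-1])
E
python3 - <<'E'
from h import *
for c in("scene","top"):
    p=read_camera(c);save(p,c+"0.png");print(c,p["world_from_camera"][:,3],p["intrinsics"][0])
    for n in("tower","cap","cap_grip"):
        print(n,[(round(m["score"],2),m["bbox"]) for m in masks_of(p,n)])
print(status.read_state())
E
```

```text
pics
scene [ 1.0298323  -0.41565271  0.48308881  1.        ] [491.07010756   0.         320.04463323]
tower [(0.9, [383.5, 234.2, 408.6, 286.1]), (0.72, [355.2, 221.5, 374.5, 269.5])]
cap [(0.7, [138.5, 248.4, 269.3, 332.2])]
cap_grip [(0.75, [136.9, 250.5, 267.0, 359.3]), (0.67, [142.0, 255.4, 266.4, 333.5])]
top [0.42085205 0.01551902 0.8306937  1.        ] [533.04766323   0.         319.53348729]
tower [(0.85, [204.7, 193.7, 235.2, 223.4]), (0.72, [251.3, 172.1, 278.7, 208.8]), (0.67, [249.4, 215.6, 280.1, 246.7])]
cap [(0.88, [380.1, 224.0, 502.4, 346.9])]
cap_grip [(0.57, [377.3, 219.1, 505.6, 349.1])]
{'time': 0.4, 'q': array([ 1.09610715e+00,  2.64052772e-01,  1.60417381e+00, -3.08659311e-05,
        1.27370898e+00, -3.69305922e-02]), 'joint_vel': array([ 0.0012056 , -0.00249929, -0.00214001,  0.0003647 ,  0.00099535,
        0.00093451]), 'joint_torque': array([-3.33458138e-04, -5.14249206e+01, -3.67014992e+01,  2.05187909e-06,
        4.93275962e-03,  1.79598603e-07]), 'tool_pos': array([0.28612293, 0.61124625, 0.23108267]), 'tcp_rot': array([-6.82125694e-01, -3.06658489e+00,  5.32832059e-04]), 'wrist_force': array([-0.29878508, -0.44800711, -0.26703038]), 'torque': array([ 0.00725223, -0.02937163, -0.03863082]), 'grip_force': 0.0, 'width': 0.9990942513995014}
```

View pics/scene0.png

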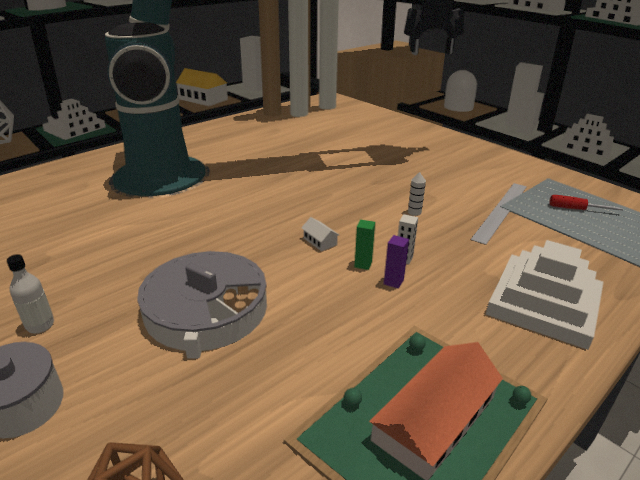

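View pics/top0.png

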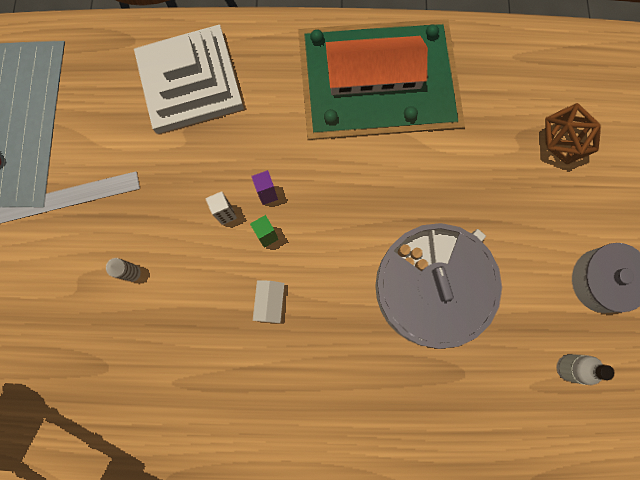

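The scene view shows the white square tower at (408,238), with purple at (397,260), green at (365,245), the round pointed tower at (417,195) and the gabled house at (319,234). In the top view they are: white (220,207), purple (264,187), green (263,230), round (120,268), house (269,302). The caddy is at (440,286) in top with its lug at (479,236); the smaller drum at (610,278) is a look-alike. By the description I choose the white square tower with windows. Next is one close crop.

```bash
python3 - <<'E'
from h import *
t=cv2.imread("pics/top0.png");s=cv2.imread("pics/scene0.png")
a=cv2.resize(t[185:235,195:245],(300,300),interpolation=cv2.INTER_CUBIC)
b=cv2.resize(s[205:275,380:450],(300,300),interpolation=cv2.INTER_CUBIC)
c=cv2.resize(t[215:355,370:510],(490,490),interpolation=cv2.INTER_CUBIC)
o=np.zeros((600,800,3),np.uint8);o[:300,:300]=a;o[300:,:300]=b;o[:490,305:795]=c
cv2.imwrite("pics/c1.png",o)
E
```

```text
(no output)
```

View pics/c1.png

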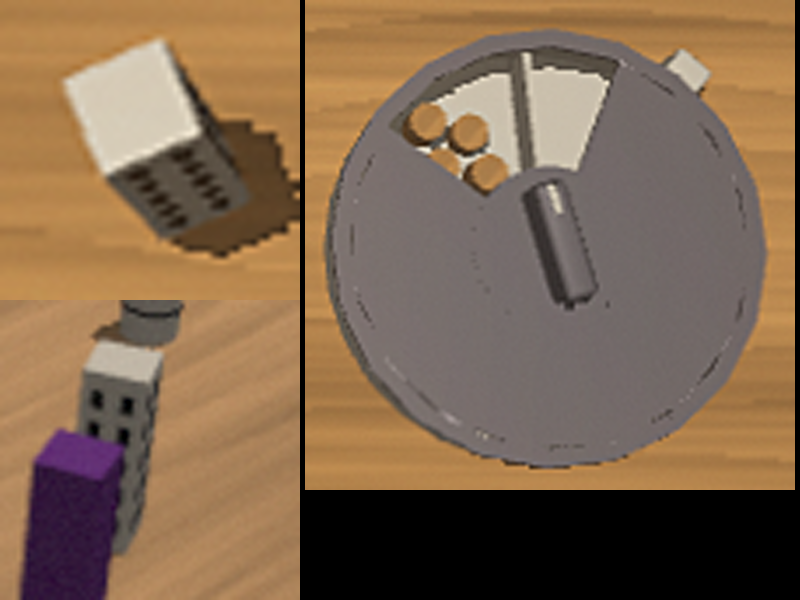

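The crop shows a white square tower with dark windows, so the choice holds. Its top face corners are near top-view (206,199), (222,192), (229,207), (213,214). In the caddy crop, the white-lined bar end points towards the opening, and the lug is clockwise of it.

```bash
cat >> h.py <<'E'
E
python3 - <<'E'
from h import *
T=read_camera("top");S=read_camera("scene")
tc=np.array([(66,82),(162,40),(203,132),(108,176)])/6+[195,185]-.4
sc=(np.array([(97,342),(163,352),(152,383),(85,373)])-[0,300])*70/300+[380,205]-.4
# match each top corner to nearest projected scene corner
P=at_z(T,tc,.08);pp=proj(S,P);print("tower top",P.round(4),P.mean(0)); print("sides",[np.linalg.norm(P[i]-P[i-1]).round(4) for i in range(4)])
print("yaw",[np.degrees(np.arctan2(*(P[(i+1)%4]-P[i])[[1,0]])).round(1) for i in range(4)])
for i in range(4):
    j=np.argmin(((sc-pp[i])**2).sum(1));print(pp[i].round(1),sc[j].round(1),[x.round(4) for x in tri(T,tc[i:i+1],S,sc[j:j+1])])
print(tri(T,tc.mean(0)[None],S,sc.mean(0)[None]))
for pic,n in((T,"tower"),(S,"tower")):
    print([(round(m["score"],2),m["bbox"]) for m in masks_of(pic,n)])
f=lambda a:(np.array(a)-[305,0])/3.5+[370,215]-.4
m=masks_of(T,"cap")[0]["mask"].astype(np.uint8)
cnt=max(cv2.findContours(m,0,2)[0],key=cv2.contourArea)[:,0]
w=at_z(T,cnt,.041);c,r=cv2.minEnclosingCircle((w[:,:2]*1000).astype(np.float32));print("cap c,r",c,r)
e=cv2.fitEllipse((w[:,:2]*1000).astype(np.float32));print(e)
C=np.array(e[0])/1000
ang=lambda q:np.degrees(np.arctan2(*(q[:2]-C)[[1,0]])).round(2)
for n,q,z in(("lug",(690,73),.036),("oL",(390,127),.041),("oR",(620,65),.041),("iL",(490,195),.041),("iR",(578,170),.041),("bar0",(547,185),.071),("bar1",(578,300),.071)):
    x=at_z(T,f(q)[None],z)[0];print(n,x.round(4),ang(x),np.linalg.norm(x[:2]-C).round(4))
# scene cap
ms=masks_of(S,"cap");m=ms[0]["mask"].astype(np.uint8);print(ms[0]["score"],ms[0]["bbox"])
ys,xs=np.nonzero(m);print("left,right",xs.min(),xs.max(),ys.min(),ys.max())
a=np.linspace(0,2*np.pi,200);q=proj(S,np.c_[C[0]+.094*np.cos(a),C[1]+.094*np.sin(a),0*a+.041]);print("pred",q.min(0),q.max(0))
im=S["color"][:,:,::-1].copy();cv2.polylines(im,[q.round().astype(int)],1,(0,255,0),1)
for x in P: pass
cv2.polylines(im,[pp.round().astype(int)],1,(0,0,255),1)
cv2.imwrite("pics/s2.png",np.hstack([cv2.resize(im[235:365,125:285],(480,390),interpolation=cv2.INTER_CUBIC),cv2.resize(im[205:270,375:425],(300,390),interpolation=cv2.INTER_CUBIC)]))
E
```

```text
tower top [[0.6078 0.1826 0.08  ]
 [0.6185 0.1597 0.08  ]
 [0.5957 0.1487 0.08  ]
 [0.5846 0.1712 0.08  ]] [0.60164211 0.16555535 0.08      ]
sides [np.float64(0.0258), np.float64(0.0253), np.float64(0.0253), np.float64(0.0252)]
yaw [np.float64(-64.9), np.float64(-154.1), np.float64(116.3), np.float64(26.2)]
[417.2 217.8] [417.6 216.7] [array([0.6077, 0.1827, 0.0819]), np.float64(0.0012)]
[413.5 224.8] [415.1 224. ] [array([0.6192, 0.1605, 0.0813]), np.float64(0.0028)]
[398.4 221.7] [399.4 221.6] [array([0.5963, 0.1493, 0.0799]), np.float64(0.0016)]
[402.1 214.8] [402.2 214.4] [array([0.5845, 0.1712, 0.0808]), np.float64(0.0003)]
(array([0.60195468, 0.1659389 , 0.08085706]), np.float64(0.0015282080192820498))
[(0.9, [206.9, 190.5, 238.5, 224.9]), (0.75, [251.3, 214.4, 280.8, 247.2])]
[(0.96, [385.3, 234.0, 411.9, 288.2]), (0.62, [357.4, 218.8, 376.6, 269.3])]
cap c,r (490.7996520996094, -164.86038208007812) 94.66654205322266
((490.6224365234375, -164.44644165039062), (185.443603515625, 186.72903442382812), 174.94049072265625)
lug [ 0.5668 -0.2287  0.036 ] -40.14 0.0996
oL [ 0.5403 -0.0958  0.041 ] 54.12 0.0848
oR [ 0.5689 -0.1963  0.041 ] -22.16 0.0845
iL [ 0.5115 -0.1385  0.041 ] 51.13 0.0333
iR [ 0.5228 -0.1768  0.041 ] -20.96 0.0344
bar0 [ 0.5125 -0.1564  0.071 ] 20.18 0.0233
bar1 [ 0.4654 -0.1683  0.071 ] -171.23 0.0256
0.66 [140.8, 250.2, 266.3, 330.2]
left,right 137 266 251 332
pred [135.14798158 251.35965337] [264.86934409 330.4695479 ]
```

View pics/s2.png

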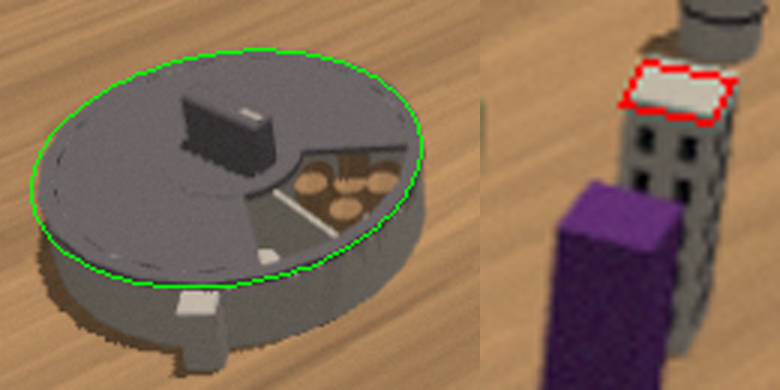

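The measurements agree. Two views put the tower top at 0.081 m (expected 0.080), and the predicted cap rim overlays the scene image at 0.041 m.

- **Tower:** (0.602, 0.166), sides at 26° and 116°.
- **Cap axis:** (0.490, -0.164).
- **Bar:** about 15°. **Lug:** about -40°, so the cap stands at about 0.97 rad and must turn about -55°.
- **Pocket:** about (0.535, -0.202).

Now I travel to the cap.

Call:
drive_tool(rows=[[0,0,0,-0.0257,-0.0308,0,1],[0,0,0,-0.0257,-0.0308,0,1],[0,0,0,-0.0257,-0.0308,0,1],[0,0,0,-0.0257,-0.0308,0,1],[0,0,0,-0.0257,-0.0308,0,1],[0,0,0,-0.0257,-0.0308,0,1],[0,0,0,-0.0257,-0.0308,0,1],[0,0,0,-0.0257,-0.0308,0,1]])

```text
time: 1.37
tool_pos: [0.368, 0.2993, 0.2315]
tcp_rot: [0.681, 3.066, 0.001]
wrist_force: [0.1, -0.4, 0.3]
width: 1.0
grip_force: 0.0
```

Call:
drive_tool(rows=[[0,0,0,-0.0257,-0.0308,0,1],[0,0,0,-0.0257,-0.0308,0,1],[0,0,0,-0.0257,-0.0308,0,1],[0,0,0,-0.0257,-0.0308,0,1],[0,0,0,-0.0257,-0.0308,0,1],[0,0,0,-0.0257,-0.0308,0,1],[0,0,0,-0.0257,-0.0308,0,1],[0,0,0,-0.0257,-0.0308,0,1]])

```text
time: 2.03
tool_pos: [0.4498, -0.0113, 0.2319]
tcp_rot: [0.682, 3.065, 0.001]
wrist_force: [0.3, 0.5, 0.6]
width: 1.001
grip_force: 0.0
```

Call:
drive_tool(rows=[[0,0,0,-0.0257,-0.0308,0,1],[0,0,0,-0.0257,-0.0308,0,1],[0,0,0,-0.0257,-0.0308,0,1],[0,0,0,-0.0257,-0.0308,0,1],[0,0,-6.7,0,0,0,1],[0,0,-6.7,0,0,0,1],[0,0,-6.7,0,0,0,1],[0,0,-6.7,0,0,0,1]])

```text
time: 2.7
tool_pos: [0.4905, -0.1651, 0.2313]
tcp_rot: [-0.054, 3.141, 0.0]
wrist_force: [-0.6, -0.2, -0.0]
width: 1.001
grip_force: 0.0
```

Call:
drive_tool(rows=[[0,0,-6.7,0,0,0,1],[0,0,-6.7,0,0,0,1],[0,0,0,0,0,0,1]])

```text
time: 2.95
tool_pos: [0.4905, -0.1645, 0.2315]
tcp_rot: [-0.417, 3.113, -0.0]
wrist_force: [0.5, 0.4, 0.6]
width: 1.001
grip_force: 0.0
```

```bash
cat >> h.py <<'E'
from scipy.spatial.transform import Rotation as Rn
def go(goal,yaw):
    s=status.read_state();R=Rn.from_rotvec(s["tcp_rot"]).as_matrix()
    y=np.degrees(np.arctan2(R[1,1],R[0,1]))
    print("t",s["time"],"pos",s["tool_pos"].round(4),"yaw",y.round(2),"tilt",R[:,2].round(4),"az needed",round(-(yaw-y),2),"shift",(R.T@(np.array(goal)-s["tool_pos"])).round(4),"F",s["wrist_force"].round(1),s["torque"].round(2),"w",s["width"],"g",s["grip_force"],"q6",s["q"][5].round(2))
E
python3 -c "
from h import *
go([.4905,-.1642,.047],105)"
```

```text
t 2.95 pos [ 0.4905 -0.1645  0.2315] yaw 105.27 tilt [ 3.e-04 -1.e-04 -1.e+00] az needed 0.27 shift [0.     0.0004 0.1845] F [0.5 0.4 0.6] [ 0.03  0.02 -0.03] w 1.0009540971415316 g 0.0 q6 -2.21
```

Call:
drive_tool(rows=[[0,0,0,0,0,0.035,1],[0,0,0,0,0,0.035,1],[0,0,0,0,0,0.035,1],[0,0,0,0,0,0.035,1],[0,0,0,0,0,0.025,1],[0,0,0,0,0,0.019,1],[0,0,0,0,0,0,0.1],[0,0,0,0,0,0,0.1]], force=30)

```text
time: 3.62
tool_pos: [0.4896, -0.1641, 0.0464]
tcp_rot: [0.41, -3.112, -0.002]
wrist_force: [-0.2, -0.6, -0.3]
width: 0.745
grip_force: 0.0
```

Call:
drive_tool(rows=[[0,0,0,0,0,0,0],[0,0,0,0,0,0,0],[0,0,0,0,0,0,0],[0,0,0,0,0,0,0],[0,0,0,0,0,0,0],[0,0,0,0,0,0,0]])

```text
time: 4.12
tool_pos: [0.4916, -0.163, 0.0493]
tcp_rot: [-0.41, 3.112, 0.004]
wrist_force: [-0.6, 7.9, 8.0]
width: 0.155
grip_force: 33.6
```

```bash
python3 -c "
from h import *
go([.4905,-.1642,.047],50)"
```

```text
t 4.1167 pos [ 0.4916 -0.163   0.0493] yaw 105.03 tilt [ 0.002   0.0025 -1.    ] az needed 55.03 shift [ 0.0014 -0.0009  0.0023] F [-0.6  7.9  8. ] [ 1.24  0.22 -0.06] w 0.15487806064946982 g 33.648352324962616 q6 -2.21
```

The bar is held at width 0.155, about 13 mm. There is light pressing of 8 N, so I relieve it and then turn.

Call:
drive_tool(rows=[[0,0,0,0,0.001,-0.002,0],[0,0,4,0,0,0,0],[0,0,5,0,0,0,0],[0,0,5,0,0,0,0],[0,0,5,0,0,0,0],[0,0,5,0,0,0,0],[0,0,5,0,0,0,0],[0,0,5,0,0,0,0]])

```text
time: 4.78
tool_pos: [0.4915, -0.1638, 0.0494]
tcp_rot: [0.522, 3.095, -0.001]
wrist_force: [4.8, -0.9, -8.0]
width: 0.156
grip_force: 31.7
```

Call:
drive_tool(rows=[[0,0,5,0,0,0,0],[0,0,5,0,0,0,0],[0,0,5,0,0,0,0],[0,0,4,0,0,0,0],[0,0,2,0,0,0,0],[0,0,0,0,0,0,0],[0,0,0,0,0,0,0]])

```text
time: 5.37
tool_pos: [0.4913, -0.1643, 0.0494]
tcp_rot: [1.069, 2.951, -0.001]
wrist_force: [4.7, -2.7, -8.2]
width: 0.154
grip_force: 31.6
```

```bash
python3 -c "
from h import *
go([.4905,-.1642,.047],50)"
```

```text
t 5.3667 pos [ 0.4913 -0.1643  0.0494] yaw 50.16 tilt [ 0.0025 -0.0016 -1.    ] az needed 0.16 shift [ 0.0006 -0.0004  0.0024] F [ 4.7 -2.7 -8.2] [-0.54 -0.69 -0.03] w 0.15400044894168674 g 31.63033962249756 q6 -1.25
```

Call:
drive_tool(rows=[[0,0,0,0,0,0,0.5],[0,0,0,0,0,0,1],[0,0,0,0,0,0,1],[0,0,0,0,0,0,1],[0,0,0,0,0,-0.03,1],[0,0,0,0,0,-0.04,1],[0,0,0,0,0,-0.04,1],[0,0,0,0,0,-0.04,1]])

```text
time: 6.03
tool_pos: [0.4896, -0.1631, 0.2008]
tcp_rot: [-1.071, -2.952, -0.0]
wrist_force: [1.6, 0.2, 0.6]
width: 0.994
grip_force: 0.0
```

Call:
drive_tool(rows=[[0,0,0,0.014,0.0361,0,1],[0,0,0,0.014,0.0361,0,1],[0,0,0,0.014,0.0361,0,1],[0,0,0,0.014,0.0361,0,1],[0,0,0,0.014,0.0361,0,1],[0,0,0,0.014,0.0361,0,1],[0,0,0,0.014,0.0361,0,1],[0,0,0,0.014,0.0361,0,1]])

```text
time: 6.7
tool_pos: [0.5897, 0.132, 0.1997]
tcp_rot: [1.071, 2.953, 0.0]
wrist_force: [0.2, -0.1, 0.9]
width: 0.997
grip_force: 0.0
```

Call:
drive_tool(rows=[[0,0,0,0.014,0.0361,0,1],[0,0,6,0,0,0,1],[0,0,6,0,0,0,1],[0,0,6,0,0,0,1],[0,0,6,0,0,0,1],[0,0,0,0,0,0,1]])

```text
time: 7.2
tool_pos: [0.6017, 0.167, 0.1994]
tcp_rot: [-1.664, -2.664, 0.0]
wrist_force: [-0.7, 0.4, -0.5]
width: 1.0
grip_force: 0.0
```

```bash
python3 -c "
from h import *
go([.602,.1657,.046],26)
T=read_camera('top');S=read_camera('scene')
a=cv2.resize(T['color'][215:355,370:510,::-1],(490,490),interpolation=cv2.INTER_CUBIC)
b=cv2.resize(S['color'][235:365,125:225,::-1],(300,390),interpolation=cv2.INTER_CUBIC)
o=np.zeros((490,795,3),np.uint8);o[:,:490]=a;o[:390,495:]=b
cv2.imwrite('pics/c3.png',o)"
```

```text
t 7.2 pos [0.6017 0.167  0.1994] yaw 26.01 tilt [-3.e-04  0.e+00 -1.e+00] az needed 0.01 shift [-0.0013 -0.0003  0.1534] F [-0.7  0.4 -0.5] [-0.02 -0.01  0.02] w 0.9999359953358552 g 0.0 q6 -0.22
```

View pics/c3.png

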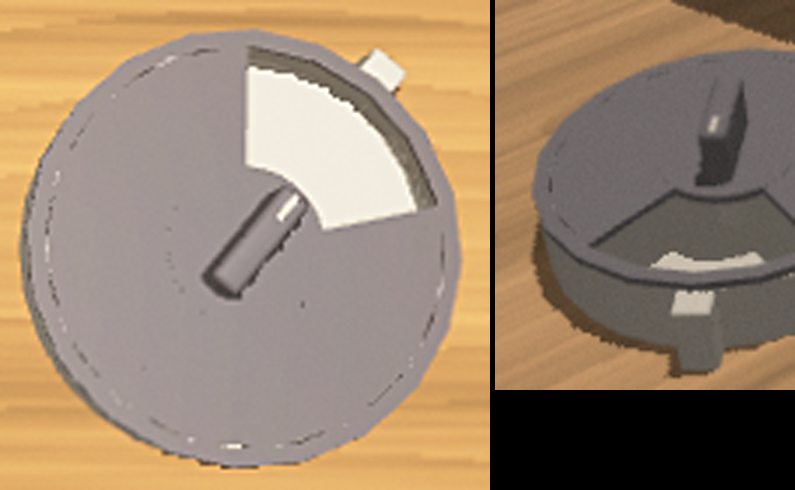

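The opening now stands centred on the lug: its outer corners in the crop are (248,46) and (437,208), which puts its middle at about -40°. Only the empty floor shows through it. Next I grasp the tower.

Call:
drive_tool(rows=[[0,0,0,-0.0013,0,0.03,1],[0,0,0,0,0,0.035,1],[0,0,0,0,0,0.035,1],[0,0,0,0,0,0.03,1],[0,0,0,0,0,0.023,1],[0,0,0,0,0,0,1],[0,0,0,0,0,0,0.4],[0,0,0,0,0,0,0.2]], force=25)

```text
time: 7.97
tool_pos: [0.6038, 0.1656, 0.0479]
tcp_rot: [1.66, 2.665, 0.003]
wrist_force: [-0.4, -0.5, -0.2]
width: 0.745
grip_force: 0.0
```

Call:
drive_tool(rows=[[0,0,0,0,0,0,0],[0,0,0,0,0,0,0],[0,0,0,0,0,0,0],[0,0,0,0,0,0,0],[0,0,0,0,0,0,0],[0,0,0,0,0,0,0]])

```text
time: 8.47
tool_pos: [0.6039, 0.1658, 0.0482]
tcp_rot: [1.661, 2.664, 0.003]
wrist_force: [-0.5, 0.8, 6.7]
width: 0.296
grip_force: 33.7
```

```bash
python3 -c "
from h import *
go([.602,.1657,.046],26)"
```

```text
t 8.4667 pos [0.6039 0.1658 0.0482] yaw 26.13 tilt [ 3.e-03  7.e-04 -1.e+00] az needed 0.13 shift [ 0.0008 -0.0017  0.0022] F [-0.5  0.8  6.7] [-0.1   0.1   0.02] w 0.29607408011571645 g 33.70614051818848 q6 -0.23
```

Call:
drive_tool(rows=[[0,0,0,0,0,-0.01,0],[0,0,0,0,0,-0.03,0],[0,0,0,0,0,-0.035,0],[0,0,0,0,0,-0.035,0],[0,0,0,0,0,-0.02,0],[0,0,0,-0.015,-0.011,0,0],[0,0,0,-0.03,-0.0223,0,0],[0,0,0,-0.03,-0.0223,0,0]])

```text
time: 9.13
tool_pos: [0.5857, 0.0737, 0.1778]
tcp_rot: [1.657, 2.667, 0.002]
wrist_force: [0.4, -0.8, -0.6]
width: 0.297
grip_force: 33.0
```

Call:
drive_tool(rows=[[0,0,0,-0.03,-0.0223,0,0],[0,0,0,-0.03,-0.0223,0,0],[0,0,0,-0.03,-0.0223,0,0],[0,0,0,-0.03,-0.0223,0,0],[0,0,0,-0.03,-0.0223,0,0],[0,0,0,-0.03,-0.0223,0,0],[0,0,0,-0.03,-0.0223,0,0],[0,0,0,-0.015,-0.011,0,0]])

```text
time: 9.8
tool_pos: [0.5333, -0.2057, 0.1769]
tcp_rot: [1.664, 2.664, -0.002]
wrist_force: [0.3, 0.7, -0.4]
width: 0.3
grip_force: 33.0
```

Call:
drive_tool(rows=[[0,0,-6,0,0,0,0],[0,0,-6,0,0,0,0],[0,0,-6,0,0,0,0],[0,0,-6,0,0,0,0],[0,0,0,0,0,0,0],[0,0,0,0,0,0,0]])

```text
time: 10.3
tool_pos: [0.5344, -0.2019, 0.1765]
tcp_rot: [-1.076, -2.952, -0.0]
wrist_force: [0.5, -0.1, -1.1]
width: 0.302
grip_force: 32.9
```

```bash
python3 -c "
from h import *
go([.5362,-.2019,.055],50)
T=read_camera('top');S=read_camera('scene')
a=cv2.resize(T['color'][180:355,370:545,::-1],(400,400),interpolation=cv2.INTER_CUBIC)
b=cv2.resize(S['color'][150:350,100:300,::-1],(400,400),interpolation=cv2.INTER_CUBIC)
cv2.imwrite('pics/c4.png',np.hstack([a,b]))"
```

```text
t 10.3 pos [ 0.5344 -0.2019  0.1765] yaw 49.95 tilt [-1.e-04  0.e+00 -1.e+00] az needed -0.05 shift [-0.0014  0.0012  0.1215] F [ 0.5 -0.1 -1.1] [-0.    0.03  0.  ] w 0.30221292020566354 g 32.91682183742523 q6 -1.28
```

View pics/c4.png

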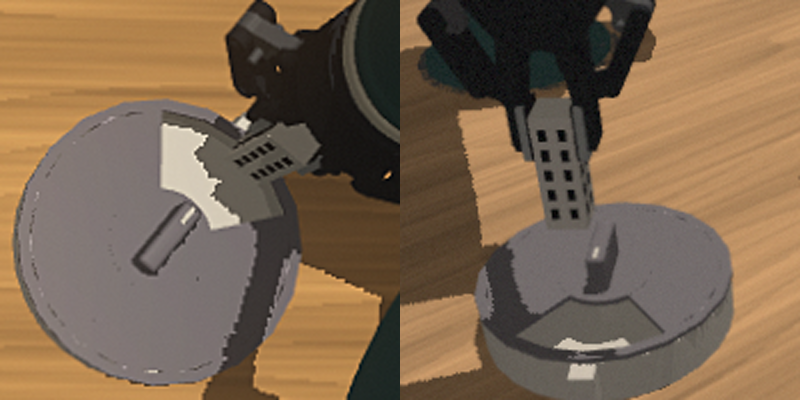

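The tower hangs upright in the fingers, with its underside near scene pixel (184,264) and above the opening. I check its underside against the predicted corners.

```bash
python3 -c "
from h import *
s=status.read_state();p=s['tool_pos'];S=read_camera('scene');T=read_camera('top')
a=np.radians(50);x=np.array([np.cos(a),np.sin(a),0]);y=np.array([-x[1],x[0],0]);b=p-[0,0,.0482]
C=np.array([b+.013*(i*x+j*y)+[0,0,h] for h in(0,.08) for i,j in((1,1),(1,-1),(-1,-1),(-1,1))])
print(b);print(((proj(S,C)-[100,150])*2).round(0).tolist());print(((proj(T,C)-[370,180])*400/175).round(0).tolist())
"
```

```text
[ 0.53452608 -0.20186776  0.12824892]
[[193.0, 209.0], [185.0, 232.0], [144.0, 232.0], [153.0, 209.0], [177.0, 99.0], [168.0, 119.0], [124.0, 120.0], [134.0, 99.0]]
[[224.0, 155.0], [250.0, 122.0], [284.0, 150.0], [258.0, 183.0], [265.0, 131.0], [295.0, 95.0], [333.0, 126.0], [304.0, 163.0]]
```

Prediction and picture agree within about 3 mm, and the opening leaves 12 mm on each side. I lower it.

Call:
drive_tool(rows=[[0,0,0,0,0.001,0.02,0],[0,0,0,0,0,0.025,0],[0,0,0,0,0,0.02,0],[0,0,0,0,0,0.015,0],[0,0,0,0,0,0.015,0],[0,0,0,0,0,0.012,0],[0,0,0,0,0,0.008,0],[0,0,0,0,0,0,0]])

```text
time: 11.17
tool_pos: [0.5338, -0.2005, 0.0593]
tcp_rot: [-1.071, -2.95, -0.0]
wrist_force: [-1.9, -0.0, -0.5]
width: 0.302
grip_force: 32.9
```

Call:
drive_tool(rows=[[0,0,0,0,0,0.003,0],[0,0,0,0,0,0.002,0],[0,0,0,0,0,0.001,0],[0,0,0,0,0,0,0]])

```text
time: 11.5
tool_pos: [0.5357, -0.2014, 0.0558]
tcp_rot: [1.071, 2.952, -0.0]
wrist_force: [-0.6, 0.2, 0.0]
width: 0.302
grip_force: 32.9
```

```bash
python3 -c "
from h import *
go([.5362,-.2019,.052],50)"
```

```text
t 11.5 pos [ 0.5357 -0.2014  0.0558] yaw 50.11 tilt [ 9.e-04 -4.e-04 -1.e+00] az needed 0.11 shift [-0.0007 -0.0001  0.0038] F [-0.6  0.2  0. ] [0.02 0.04 0.04] w 0.3019065602711161 g 32.91909635066986 q6 -1.28
```

Call:
drive_tool(rows=[[0,0,0,0,0,0.002,0],[0,0,0,0,0,0,0],[0,0,0,0,0,0,0]])

```text
time: 11.75
tool_pos: [0.5353, -0.2013, 0.0535]
tcp_rot: [1.071, 2.953, -0.0]
wrist_force: [0.1, 0.6, 0.3]
width: 0.302
grip_force: 32.9
```

Call:
drive_tool(rows=[[0,0,0,0,0,0.002,0],[0,0,0,0,0,0,0],[0,0,0,0,0,0,0]])

```text
time: 12.0
tool_pos: [0.5357, -0.2015, 0.0522]
tcp_rot: [1.071, 2.952, -0.0]
wrist_force: [-0.6, 0.7, 5.6]
width: 0.301
grip_force: 33.6
```

The floor is reached at the expected height (0.0522 m, 5.6 N). I release and rise.

Call:
drive_tool(rows=[[0,0,0,0,0,0,0.38],[0,0,0,0,0,0,0.45],[0,0,0,0,0,0,0.7],[0,0,0,0,0,0,0.7],[0,0,0,0,0,-0.015,0.7],[0,0,0,0,0,-0.03,0.7],[0,0,0,0,0,-0.035,0.7],[0,0,0,0,0,-0.035,0.7]])

```text
time: 12.67
tool_pos: [0.5341, -0.2007, 0.1662]
tcp_rot: [-1.071, -2.95, -0.0]
wrist_force: [0.6, -0.1, -0.4]
width: 0.699
grip_force: 0.0
```

Call:
drive_tool(rows=[[0,0,0,0,0,-0.03,0.7],[0,0,0,0.035,0,-0.02,0.7],[0,0,0,0.035,0.02,0,0.7],[0,0,0,0.035,0.02,0,0.7],[0,0,0,0.03,0.025,0,0.7],[0,0,0,0,0.04,0,0.7],[0,0,0,0,0.04,0,0.7],[0,0,0,0,0,0,0.7]])

```text
time: 13.33
tool_pos: [0.5276, 0.0014, 0.2167]
tcp_rot: [1.065, 2.953, 0.006]
wrist_force: [0.6, -0.6, 0.7]
width: 0.697
grip_force: 0.0
```

```bash
python3 -c "
from h import *
go([.5362,-.2019,.052],50)
T=read_camera('top');S=read_camera('scene')
a=cv2.resize(T['color'][200:360,370:530,::-1],(400,400),interpolation=cv2.INTER_CUBIC)
b=cv2.resize(S['color'][190:350,110:270,::-1],(400,400),interpolation=cv2.INTER_CUBIC)
cv2.imwrite('pics/c5.png',np.hstack([a,b]))
a=np.radians(50);x=np.array([np.cos(a),np.sin(a),0]);y=np.array([-x[1],x[0],0]);b=np.array([.5362,-.2019,.084])
C=np.array([b+.013*(i*x+j*y) for i,j in((1,1),(1,-1),(-1,-1),(-1,1))])
print(((proj(T,C)-[370,200])*2.5).round().tolist(),((proj(S,C)-[110,190])*2.5).round().tolist())
"
```

```text
t 13.3333 pos [0.5276 0.0014 0.2167] yaw 50.35 tilt [ 0.0036  0.0027 -1.    ] az needed 0.35 shift [-0.1362 -0.1518  0.1642] F [ 0.6 -0.6  0.7] [-0.    0.   -0.02] w 0.6974819358538319 g 0.0 q6 -0.93
[[223.0, 128.0], [251.0, 94.0], [286.0, 123.0], [258.0, 158.0]] [[228.0, 230.0], [219.0, 261.0], [169.0, 261.0], [180.0, 231.0]]
```

View pics/c5.png

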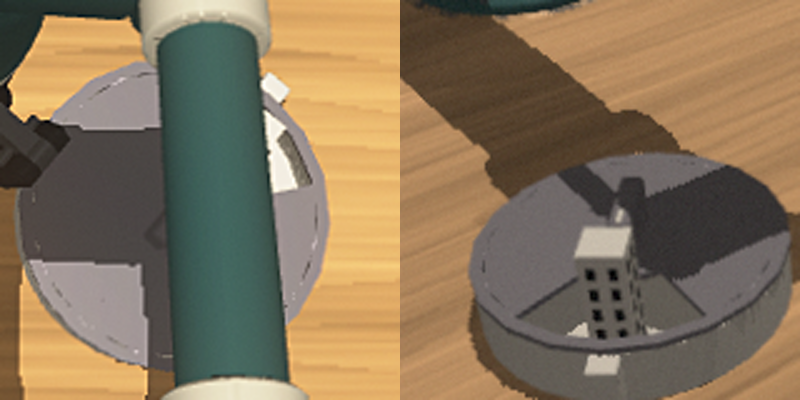

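The scene view shows the tower upright in the opening. Its top corners (580,228) to (625,260) lie within 2–6 crop pixels (about 1–3 mm) of the prediction for 84 mm height, the opening is squarely over the lug, and the arm is clear. I hand it in.

```bash
python3 -c "
from h import *
print(workorder.finish_job())"
```

```text
the job is handed in; nothing more can be done
None
```

The cap's opening stands squarely over the empty compartment, the white tower stands upright on that compartment's floor, the arm is clear, and the job was handed in at about 13.4 s; the hand-in returned no verdict.

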